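Hold the tile washer's sprung hatch just below its balance point

ROBOT

A 6-joint arm with a two-finger parallel gripper is mounted at the origin on the work surface. World frame = base frame: x ahead of the robot, y to its left, z up, the work surface at z = 0. Lengths are in m, angles in rad, forces in N, time in s.
With the tool pointing down it reaches from about 0.375 to 0.975 m from the base axis. Payload 3.8 kg.
Tool frame: the origin (TCP) lies on the centre line of the jaws, within the pads' length; the fingertips stand 25 mm ahead of it and the grasp point (between the pads) lies 6 mm ahead of it; z points along the fingers, y is the direction in which the jaws open and shut (so a half turn about z gives the same grasp; the last joint's range is limited). The gripper opens to 85 mm and grips with 20 to 120 N. Pads are 22 mm wide; open, the fingers measure 114 mm over their backs; the gripper's body (76 mm by 85 mm) begins 54 mm behind the grasp point. The pads swing forward as they close: fully open they stand 13 mm farther back than shut.
Start: joints at [1.204, 0.264, 1.604, -0, 1.274, -0.037], TCP at [0.219, 0.639, 0.256] pointing down, gripper open.
Joint ranges: [-2.63, 2.63], [-0.94, 2.18], [0.31, 2.57], [-1.31, 4.45], [0, 2.66], [-2.55, 2.55]. Speed limits (rad/s): [2.57, 2.57, 3.14, 3.14, 3.14, 3.14].

INTERFACE

Orientations are given as a rotation vector (axis times angle).
In Python, from workcell import bot gives the robot as it stands.
- The arm moves only by the tool servo_tool, never from a script. Its argument "moves" is a list of rows, each a list of 3 entries, a list of its own where there are three numbers: the closure in counts, from 0 (fully open) to 255 (shut), then the shift along the tool's x, y, z in m, then the turn about the tool's z in rad. A call has exactly 8 rows; each row shifts and turns the pose as measured when the row begins, along the tool's axes as they then stand; what a row does not reach is not made up. A row lasts 1/12 s, in which the tool goes at most 41.7 mm and 7.16 degrees, less where a joint would pass 70% of its speed; a pose out of reach is approached as far as the arm can. A call is refused whole if a number of a shift passes 0.0417 or a number of a turn 0.125, either way. A call with a gripper value outside its range is refused whole. The fingers move at their own pace and stop on an object; "newtons" is the grip in N (left out, the last holds). Time passes only in rows, so rows that do not move let the fingers close, or fill a call up. It gives the time, the measured TCP pose, the force and the opening at its end, in the units of the state.
- bot.read_state(): the state, without advancing time (a new reading comes with each control period).
- bot.read_camera(name): name is "scene" or "top" or "wrist"; returns a dict with "pixels" (400x640x3 uint8, red, green, blue), "depth" (400x640 float32, m along the optical axis (not along the pixel's ray), 0 where there is no reading), "intrinsics" (3x3 intrinsics, pixels), "R" (3x3) and "t" (3): a world point X has camera coordinates R X + t. Camera axes: x right, y down, z forward; pixel columns grow to the right and rows downward; lengths in m; the calibration is good to about 2 mm. The wrist camera is an equidistant fisheye: a pixel r from the principal point sees the ray r / f radians off the axis. A picture is of the moment at which its call begins.
- bot.finish_job(): hands the job in, once; it reports no verdict.
The state is a dict: "time": time; "q": joint angles; "joint_vel": joint speeds; "joint_torque": joint torques, N m; "tool_pos": TCP position; "tcp_rot": TCP orientation; "wrist_force": force on the tool from outside, world axes, zero at the start; "torque": the same for the moment, N m; "width": opening from 0.0 (shut) to 1.0 (fully open).
Only numpy, scipy, OpenCV 4.12 (cv2) and the standard library are available. Lean on these libraries where they do the work, as an engineer would, in place of code of your own. Each camera call takes 0.05 s, during which the arm holds its last target.

TASK

The tile washer has new hatch springs, and I need the hatch held while I clamp their collars. Take the hatch by its red handle, lift it a little past its balance point so that the springs carry it, then ease it back and keep holding it by the handle about five degrees below the balance point; finish while still holding it there. Keep it under control all the way, never letting it fly open or drop, and leave everything else on the bench where it is.

Things in the scene. Friction and masses are not known exactly. Their poses are not given: they have to be found in the camera images.
- washer: Bench-top tile washer, fixed to the bench, its place and heading vary. Grey housing 113 mm tall, origin on the bench: spans x -100 to +120 mm, y -170 to +170 mm, with a clear hatch on top; grey control pod on its -y side, 92 mm tall, y -171 to -261 mm, x -90 to +110 mm. +x points from the handle side to the hinge side (away from the robot at yaw 0), z up.
- hatch_hinge (a point): Middle of the hatch's hinge axis, at the washer's rear top edge: 105 mm along the washer's +x from its origin, 120 mm above the bench. The axis runs along the washer's y; orientation as the washer. The hatch, a white frame with a clear pane, 10 mm thick and 336 mm wide, reaches from 14 to 208 mm out from the axis and weighs 0.85 kg with its handle.
- hatch (a joint): Hatch angle, rad: 0 shut and level, grows as the handle rises, open stop at 1.40. Two torsion springs at the hinge; balance point at 0.90 (52 degrees): below it the hatch sinks shut by itself, above it the springs push it open to the stop. Force at the handle: 1.1 N down when shut, nil at balance, 1.5 N up at the stop. The hinge is almost frictionless: let go, the hatch swings fast.
- hatch_handle (a point): Red round bar, 12 mm thick, 116 mm long, parallel to the hinge, on two steel rods 120 mm apart. Origin: its middle, 250 mm out from the hinge axis in the hatch's plane: at angle q, 250 cos q mm from the axis towards the washer's -x and 120 + 250 sin q mm above the bench. 36 mm clear between bar and hatch edge; nothing under it. y along the bar, x along the hatch to the hinge.
- spare_collar: Loose aluminium collar, 28 mm across, 12 mm tall, lying on the washer's control pod; bystander. Origin at the centre of its underside.
- tile_a: Loose game tile, 40 x 30 x 22 mm, white with a yellow back; bystander. Origin at the centre of its underside.
- tile_b: Another such tile; bystander.
- tile_c: Another such tile; bystander.
- screwdriver: Screwdriver lying on the bench, red handle, about 200 mm long; bystander.
- grease_jar: White jar with a blue cap, 60 mm across, 65 mm tall; bystander. Origin at the centre of its underside.
- parts_tray: Open blue tray with screws and springs, 110 x 150 x 32 mm; bystander. Origin at the centre of its underside.
- dice_console: Dice unit: square aluminium plate 130 x 130 mm on a black box, with a clear dome, 63 mm tall; bystander. Origin at the centre of its underside.

How it is judged:
On the way, in this order (a step that is already met when the one before it is completed fails the run):
1. the hatch is raised by its handle past its balance point (beyond 0.93 rad) (value of joint hatch above 0.93 rad and contact force between the fingers and hatch above 0.1 N and distance between the grasp point and hatch_handle below 0.07 m), for 0.2 s.
2. the hatch is eased back and held by its handle just below the balance point (0.70 to 0.88 rad), at rest (value of joint hatch between 0.7 and 0.88 rad and velocity of joint hatch between -0.08 and 0.08 rad/s and contact force between the fingers and hatch above 0.1 N and distance between the grasp point and hatch_handle below 0.07 m), for 0.3 s.
At the end, for the whole second after the job is handed in: The hatch rests at 0.70 to 0.88 rad (1 to 11 degrees below its balance point at 0.90 rad), still (under 0.08 rad/s), with the fingers holding its handle (contact over 0.1 N, grasp point within 70 mm of the middle of the bar); every loose thing is within 15 mm of where it was (all of step 2 and distance of each of spare_collar, tile_a, tile_b, tile_c, screwdriver, grease_jar, parts_tray, dice_console from where it was at the start of the episode below 0.015 m); the arm keeps its last pose, push and grip.
It fails at once if the hatch flies open or drops (faster than 2 rad/s) (velocity of joint hatch above 2 rad/s or velocity of joint hatch below -2 rad/s).
It fails at once if a loose thing on the bench or the washer is moved by more than 15 mm (distance of any of spare_collar, tile_a, tile_b, tile_c, screwdriver, grease_jar, parts_tray, dice_console from where it was at the start of the episode above 0.015 m).
It also fails if it takes over 38 s, if anything falls off the work surface, if the arm or the gripper's body presses on something with over 40 N, if the wrist force passes 120 N, or if a joint passes its speed limit or range.

## Working session

There is one attempt and no reset: what is moved stays moved. The work goes in short steps, Python scripts to look and compute and a tool call to move; the robot and the scene stay as the last step left them, time stands still between calls to the robot, and variables do not carry over. Pictures are saved under pics/ and viewed, and the job is handed in when it is done.

Besides the shell and the picture viewer there is one more tool, called after ">>>" by a JSON object that holds its "method" and its "body", one argument or row to a line. servo_tool: Moves the arm, as the interface text tells. Its arguments: {"type":"object","properties":{"moves":{"type":"array","items":{"type":"array"}},"newtons":{"type":"number"}},"required":["moves"]}

```bash
ls; mkdir -p pics
python3 - <<'E'
from workcell import bot
import cv2,numpy as np
print(bot.read_state())
for n in ["scene","top"]:
    c=bot.read_camera(n); cv2.imwrite(f"pics/{n}0.png",c["pixels"][:,:,::-1]); np.savez(f"{n}0.npz",**c)
    print(n,c["intrinsics"].tolist(),c["R"].tolist(),c["t"].tolist())
E
```

```text
pics
{'time': 0.0, 'q': array([ 1.20408706e+00,  2.64750352e-01,  1.60538059e+00,  3.11254096e-05,
        1.27372039e+00, -3.68978856e-02]), 'joint_vel': array([ 4.96447820e-06, -1.20030080e-03,  2.55190362e-04,  1.14012928e-03,
       -1.30011132e-04,  1.99516273e-04]), 'joint_torque': array([ 7.35998274e-04, -5.15127325e+01, -3.67305636e+01,  1.49869629e-05,
        1.33189978e-02, -1.64671770e-07]), 'tool_pos': array([0.21835429, 0.63798333, 0.25496031]), 'tcp_rot': array([-0.51565641, -3.09849373,  0.00346602]), 'wrist_force': array([ 0.66700935, -0.83605122,  0.08994811]), 'torque': array([-0.01095376, -0.00735046,  0.00166623]), 'width': 1.0027574670514652}
scene [[495.89278189890337, 0.0, 322.9876670455815], [0.0, 495.89278189890337, 201.45288158922432], [0.0, 0.0, 1.0]] [[0.14086772230451716, 0.9897792124122113, -0.02221250749916852], [0.6544428883709871, -0.10993012753993185, -0.7480774511504102], [-0.7428733342053526, 0.09084314908520894, -0.6632395732998033]] [-0.06126149627390584, -0.2963452336732886, 1.8763597670093877]
top [[458.29274329130243, 0.0, 319.86361189510035], [0.0, 458.29274329130243, 196.97293697943914], [0.0, 0.0, 1.0]] [[0.003131670425907801, -0.999937624555916, -0.010720990523966007], [-0.9965144162636919, -0.0022268594816108904, -0.08339100236525743], [0.08336192667505174, 0.010944774749652646, -0.9964592320244229]] [-0.016030926004881603, 0.6051205443960531, 1.646989243599314]
```

View pics/scene0.png

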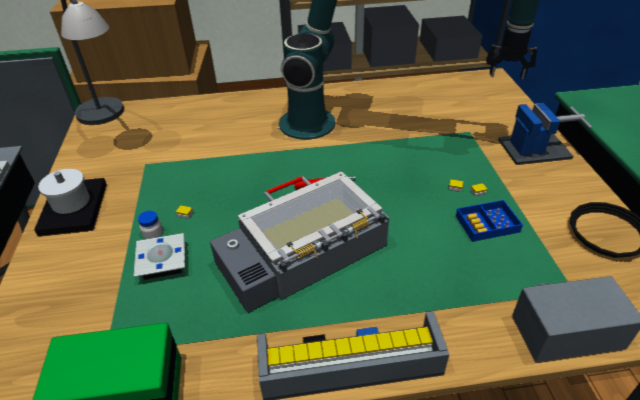

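View pics/top0.png

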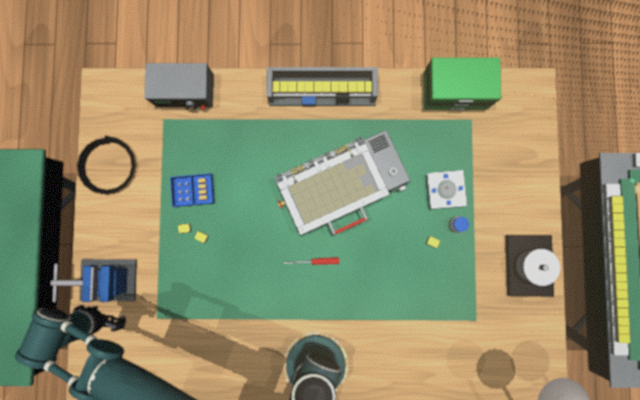

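The washer sits mid-mat. In the top view the red bar is at about (350,226) and the red screwdriver at about (325,261). In the scene view both show near (290,185). Next I'll separate them by mask and triangulate.

```bash
cat > h.py <<'E'
import numpy as np,cv2
def red(px):
    h=cv2.cvtColor(px,cv2.COLOR_RGB2HSV)
    return (((h[...,0]<8)|(h[...,0]>172))&(h[...,1]>150)&(h[...,2]>70)).astype(np.uint8)
def ray(c,u,v):
    K,R,t=c["intrinsics"],c["R"],c["t"]
    d=R.T@np.array([(u-K[0,2])/K[0,0],(v-K[1,2])/K[1,1],1]); return -R.T@t,d
def plane(c,u,v,z):
    o,d=ray(c,u,v); return o+d*(z-o[2])/d[2]
def tri(r1,r2):
    A=np.stack([r1[1],-r2[1]],1); s=np.linalg.lstsq(A,r2[0]-r1[0],rcond=None)[0]
    a=r1[0]+s[0]*r1[1]; b=r2[0]+s[1]*r2[1]; return (a+b)/2,np.linalg.norm(a-b)
E
python3 - <<'E'
from h import *
cs={n:dict(np.load(n+"0.npz")) for n in("scene","top")}
for n,c in cs.items():
    m=red(c["pixels"]); k,l,s,ce=cv2.connectedComponentsWithStats(m,connectivity=8)
    for i in range(1,k):
        if s[i,4]<15: continue
        ys,xs=np.nonzero(l==i)
        p=np.stack([xs,ys],1).astype(np.float32); mu=p.mean(0); w,v=np.linalg.eigh(np.cov(p.T)); pr=(p-mu)@v[:,1]
        d=c["depth"][l==i]
        print(n,s[i].tolist(),mu,"ends",mu+v[:,1]*(pr.min()-.5),mu+v[:,1]*(pr.max()+.5),"plane12:",plane(c,*mu,.12).round(3))
for n,b in(("scene",(250,160,120,100)),("top",(260,120,160,160))):
    x,y,w,h=b; cv2.imwrite(f"pics/{n}0z.png",cv2.resize(cs[n]["pixels"][y:y+h,x:x+w,::-1],None,fx=4.5,fy=4.5,interpolation=cv2.INTER_CUBIC) if n=="scene" else cv2.resize(cs[n]["pixels"][y:y+h,x:x+w,::-1],(600,600),interpolation=cv2.INTER_CUBIC))
E
```

```text
scene [267, 177, 40, 16, 201] [289.41293 184.42288] ends [305.58393646 180.32375566] [266.30197802 190.28119075] plane12: [ 0.498 -0.103  0.12 ]
scene [308, 178, 16, 5, 38] [314.21054 179.92105] ends [323.53215781 178.11838611] [307.71826634 181.17656231] plane12: [ 0.49  -0.031  0.12 ]
top [336, 219, 29, 14, 55] [350.2     225.18182] ends [364.39450964 218.66101463] [335.43380874 231.96526882] plane12: [ 0.501 -0.12   0.12 ]
top [313, 258, 26, 6, 125] [325.24  260.608] ends [338.54925489 259.84604405] [312.40430896 261.34284664] plane12: [ 0.38  -0.034  0.12 ]
```

View pics/scene0z.png

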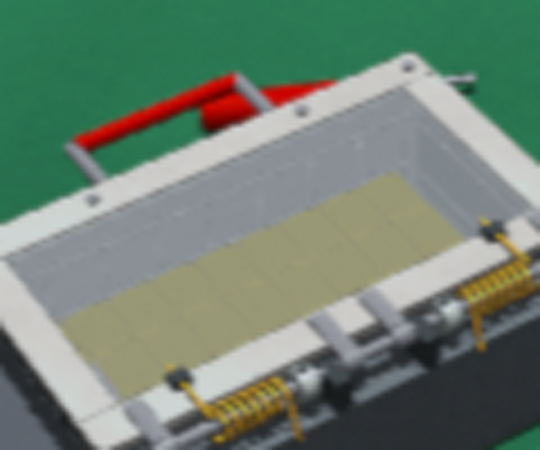

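View pics/top0z.png

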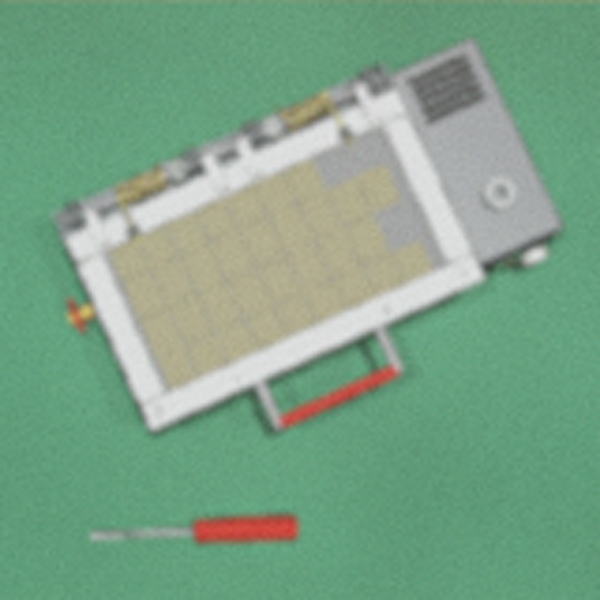

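Run:
```python
from h import *
cs={n:dict(np.load(n+"0.npz")) for n in("scene","top")}
S,T=cs["scene"],cs["top"]
z=lambda u,v:(250+u/4.5,160+v/4.5)
zt=lambda u,v:(260+u*160/600,120+v*160/600)
A,ea=tri(ray(S,*z(237,78)),ray(T,*zt(283,422)))
B,eb=tri(ray(S,*z(78,147)),ray(T,*zt(397,372)))
print("A",A,ea,"B",B,eb,"len",np.linalg.norm(A-B))
M=(A+B)/2; u=(A-B)/np.linalg.norm(A-B); print("mid",M,"y-dir",u,"yaw",np.arctan2(-u[0],u[1]))
# hatch frame corners top: z .125
cor=[(150,430),(485,272)]
P=[plane(T,*zt(*p),.125) for p in cor]; d=P[0]-P[1]; print(P,np.linalg.norm(d),"yaw",np.arctan2(-d[0],d[1]))
# housing/pod: depth-based check
for nm,p in (("collar",(498,193)),("bar",(340,397)),("frame",(310,350))):
    q=zt(*p); dd=T["depth"][int(round(q[1])),int(round(q[0]))]; o,r=ray(T,*q); print(nm,o+r*dd)
# other frame corners
for nm,p in(("nearleft",(150,430)),("nearright",(485,272)),("farleft",(70,240)),("farright",(400,95))):
    print(nm,plane(T,*zt(*p),.125).round(4))
```

```text
A [ 0.47566696 -0.06581034  0.12285118] 0.006589190425011634 B [ 0.52141558 -0.1706303   0.11809273] 0.005440978197442056 len 0.11446747288054752
mid [ 0.49854127 -0.11822032  0.12047195] y-dir [-0.39966476  0.91571829  0.0415703 ] yaw 0.41152834274030053
[array([0.46774084, 0.05179777, 0.125     ]), array([ 0.61261267, -0.25356474,  0.125     ])] 0.3379853657329644 yaw 0.4429796611153059
collar [ 0.69083554 -0.27191084  0.08643301]
bar [ 0.46576535 -0.03270833  1.69144738]
frame [ 0.54098467 -0.09372042  0.12258267]
nearleft [0.4677 0.0518 0.125 ]
nearright [ 0.6126 -0.2536  0.125 ]
farleft [0.6413 0.1264 0.125 ]
farright [ 0.7764 -0.1768  0.125 ]
```

```bash
cat > plan.py <<'E'
import sys,numpy as np
from scipy.spatial.transform import Rotation as Ro
from workcell import bot
def plan(target,yaw_turn,n,s=None):
    s=s or bot.read_state(); p=np.array(s["tool_pos"]); R=Ro.from_rotvec(s["tcp_rot"])
    d=(np.array(target)-p)/n; t=yaw_turn/n
    print("toolx",R.as_matrix()[:,0].round(3),"tooly",R.as_matrix()[:,1].round(3),"z",R.as_matrix()[:,2].round(4))
    for i in range(n):
        Ri=R*Ro.from_rotvec([0,0,t*i]); print(Ri.inv().apply(d).round(4).tolist(),round(t,4))
def turn_to(s,yaw):  # tool y along washer x
    y=Ro.from_rotvec(s["tcp_rot"]).as_matrix()[:,1]; a=np.arctan2(y[1],y[0]); 
    e=yaw-a; e=(e+np.pi/2)%np.pi-np.pi/2; return -e
E
python3 - <<'E'
from plan import *
s=bot.read_state(); t=turn_to(s,.43); print(t); plan([.499,-.119,.26],t,22)
E
```

```text
0.8109697560856695
toolx [-0.946  0.324  0.   ] tooly [ 0.324  0.946 -0.002] z [-8.0e-04 -1.9e-03 -1.0e+00]
[-0.0232, -0.0284, -0.0002] 0.0369
[-0.0242, -0.0276, -0.0002] 0.0369
[-0.0252, -0.0266, -0.0002] 0.0369
[-0.0262, -0.0257, -0.0002] 0.0369
[-0.0271, -0.0247, -0.0002] 0.0369
[-0.028, -0.0237, -0.0002] 0.0369
[-0.0289, -0.0226, -0.0002] 0.0369
[-0.0297, -0.0216, -0.0002] 0.0369
[-0.0305, -0.0205, -0.0002] 0.0369
[-0.0312, -0.0193, -0.0002] 0.0369
[-0.0319, -0.0182, -0.0002] 0.0369
[-0.0325, -0.017, -0.0002] 0.0369
[-0.0331, -0.0158, -0.0002] 0.0369
[-0.0337, -0.0145, -0.0002] 0.0369
[-0.0342, -0.0133, -0.0002] 0.0369
[-0.0347, -0.012, -0.0002] 0.0369
[-0.0351, -0.0107, -0.0002] 0.0369
[-0.0355, -0.0094, -0.0002] 0.0369
[-0.0358, -0.0081, -0.0002] 0.0369
[-0.0361, -0.0068, -0.0002] 0.0369
[-0.0363, -0.0054, -0.0002] 0.0369
[-0.0365, -0.0041, -0.0002] 0.0369
```

>>> {"method": "servo_tool", "body": {
  "moves": [
    [0, [-0.023, -0.028, 0], 0.037],
    [0, [-0.024, -0.028, 0], 0.037],
    [0, [-0.025, -0.027, 0], 0.037],
    [0, [-0.026, -0.026, 0], 0.037],
    [0, [-0.027, -0.025, 0], 0.037],
    [0, [-0.028, -0.024, 0], 0.037],
    [0, [-0.029, -0.023, 0], 0.037],
    [0, [-0.03, -0.022, 0], 0.037]
  ],
  "newtons": 30
}}

```text
time: 0.77
tool_pos: [0.3162, 0.3543, 0.2481]
tcp_rot: [-0.969, -2.985, 0.014]
wrist_force: [1.8, -0.1, -0.1]
width: 1.005
```

Run:
```python
from plan import *
s=bot.read_state(); print(s["time"],s["tool_pos"]);t=turn_to(s,.43); print(t); plan([.499,-.119,.26],t,16)
```

```text
0.7667 [0.31617222 0.35434461 0.2481308 ]
0.5127140828965695
toolx [-0.809  0.588  0.001] tooly [ 0.588  0.809 -0.009] z [-0.0061 -0.0072 -1.    ]
[-0.0266, -0.0172, -0.0006] 0.032
[-0.0272, -0.0164, -0.0006] 0.032
[-0.0277, -0.0155, -0.0006] 0.032
[-0.0282, -0.0146, -0.0006] 0.032
[-0.0286, -0.0137, -0.0006] 0.032
[-0.029, -0.0128, -0.0006] 0.032
[-0.0294, -0.0118, -0.0006] 0.032
[-0.0298, -0.0109, -0.0006] 0.032
[-0.0301, -0.0099, -0.0006] 0.032
[-0.0304, -0.0089, -0.0006] 0.032
[-0.0307, -0.008, -0.0006] 0.032
[-0.0309, -0.007, -0.0006] 0.032
[-0.0311, -0.006, -0.0006] 0.032
[-0.0313, -0.005, -0.0006] 0.032
[-0.0315, -0.004, -0.0006] 0.032
[-0.0316, -0.003, -0.0006] 0.032
```

>>> {"method": "servo_tool", "body": {
  "moves": [
    [0, [-0.027, -0.017, -0.001], 0.033],
    [0, [-0.028, -0.016, -0.001], 0.033],
    [0, [-0.029, -0.015, -0.001], 0.033],
    [0, [-0.03, -0.014, -0.001], 0.033],
    [0, [-0.03, -0.013, -0.001], 0.033],
    [0, [-0.03, -0.012, -0.001], 0.033],
    [0, [-0.03, -0.012, -0.001], 0.033],
    [0, [-0.03, -0.011, -0.001], 0.033]
  ]
}}

```text
time: 1.43
tool_pos: [0.4118, 0.099, 0.2547]
tcp_rot: [-1.371, -2.823, 0.02]
wrist_force: [0.7, 0.8, 0.2]
width: 1.004
```

Run:
```python
from plan import *
s=bot.read_state(); print(s["time"],s["tool_pos"]);t=turn_to(s,.43); print(t); plan([.499,-.119,.25],t,8)
```

```text
1.4333 [0.41181879 0.09902757 0.25467136]
0.23657065581715275
toolx [-0.618  0.786 -0.002] tooly [ 0.786  0.618 -0.013] z [-0.0088 -0.0098 -0.9999]
[-0.0282, -0.0083, 0.0008] 0.0296
[-0.0284, -0.0074, 0.0008] 0.0296
[-0.0286, -0.0066, 0.0008] 0.0296
[-0.0288, -0.0058, 0.0008] 0.0296
[-0.0289, -0.0049, 0.0008] 0.0296
[-0.0291, -0.004, 0.0008] 0.0296
[-0.0292, -0.0032, 0.0008] 0.0296
[-0.0293, -0.0023, 0.0008] 0.0296
```

Also start closing to about 40 mm on the way.

>>> {"method": "servo_tool", "body": {
  "moves": [
    [130, [-0.03, -0.008, 0], 0.032],
    [130, [-0.03, -0.008, 0], 0.032],
    [130, [-0.03, -0.007, 0], 0.032],
    [130, [-0.03, -0.006, 0], 0.032],
    [130, [-0.03, -0.005, 0], 0.032],
    [130, [-0.03, -0.004, 0], 0.032],
    [130, [-0.028, -0.003, 0], 0.032],
    [130, [-0.012, -0.002, 0], 0.025]
  ]
}}

```text
time: 2.1
tool_pos: [0.4924, -0.1254, 0.2538]
tcp_rot: [-1.735, -2.615, 0.022]
wrist_force: [0.4, 0.4, 0.2]
width: 0.492
```

Run:
```python
from plan import *
import cv2
s=bot.read_state(); print(s["time"],s["tool_pos"],s["width"],s["q"].round(2));t=turn_to(s,.43); print(t); plan([.499,-.119,.25],t,2)
c=bot.read_camera("wrist"); np.savez("wrist1.npz",**c); cv2.imwrite("pics/wrist1.png",c["pixels"][:,:,::-1])
print(c["intrinsics"].tolist(),(-c["R"].T@c["t"]).tolist())
```

```text
2.1 [ 0.49236371 -0.12538103  0.25376971] 0.49231999874417903 [-0.29 -0.05  1.95 -0.01  1.24 -0.69]
-0.03050508523323514
toolx [-0.389  0.921 -0.005] tooly [ 0.921  0.389 -0.014] z [-0.0105 -0.0101 -0.9999]
[0.0017, 0.0043, 0.0018] -0.0153
[0.0016, 0.0043, 0.0018] -0.0153
[[309.70691628693146, 0.0, 321.1860279575335], [0.0, 309.70691628693146, 199.43598961370924], [0.0, 0.0, 1.0]] [0.4646708822646458, -0.05501103136543177, 0.3715630624323922]
```

View pics/wrist1.png

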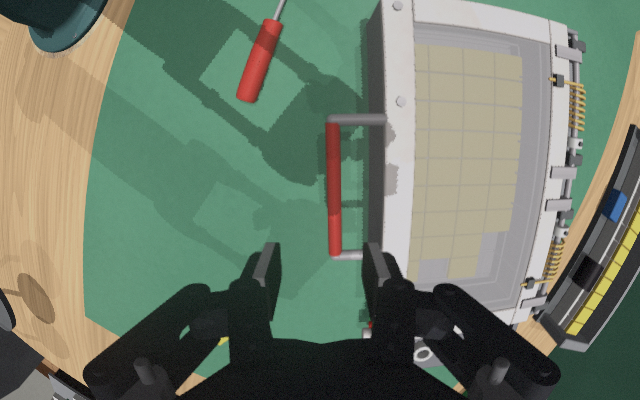

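The wrist view shows the red bar from (333,122) to (336,255). The fingers are at (270,270) and (375,270), so the bar lies between them and a little towards the camera.

```bash
cat >> h.py <<'E'
def fray(c,u,v):
    K,R,t=c["intrinsics"],c["R"],c["t"]; x=(u-K[0,2])/K[0,0]; y=(v-K[1,2])/K[1,1]; th=np.hypot(x,y)
    d=np.array([x/th*np.sin(th),y/th*np.sin(th),np.cos(th)]); return -R.T@t,R.T@d
E
python3 - <<'E'
from h import *
T=dict(np.load("top0.npz"));W=dict(np.load("wrist1.npz"))
m=red(W["pixels"]); k,l,s,ce=cv2.connectedComponentsWithStats(m)
for i in range(1,k):
    if s[i,4]>200: print(s[i],ce[i])
i=[i for i in range(1,k) if s[i,4]>200 and abs(ce[i][0]-334)<15][0]
ys,xs=np.nonzero(l==i)
def mid(y0): q=xs[abs(ys-y0)<3]; return q.mean()
y1,y2=ys.min()-.5,ys.max()+.5
e1,e2=(mid(ys.min()+4),y1),(mid(ys.max()-4),y2); print(e1,e2)
zt=lambda u,v:(260+u*160/600,120+v*160/600)
P=[]
for e,t in((e1,zt(283,422)),(e2,zt(397,372))):
    X,r=tri(fray(W,*e),ray(T,*t)); o,d=fray(W,*e); Q=o+d*(.12-o[2])/d[2]; P.append(Q); print("tri",X.round(4),round(r,4),"plane",Q.round(4))
d=P[0]-P[1]; print("mid",(P[0]+P[1])/2,"len",np.linalg.norm(d),"yaw",np.arctan2(-d[0],d[1]))
# two wrist-side points of hatch near edge z~.125, screws (397,6),(401,101)
a,b=[(lambda o,d:o+d*(.125-o[2])/d[2])(*fray(W,*p)) for p in((397,6),(401,101))]; d=a-b; print("yaw screws",np.arctan2(-d[0],d[1]))
E
```

```text
[ 237   19   45   83 1636] [258.17359413  60.69865526]
[ 326  124   15  131 1613] [333.46249225 188.66522009]
(np.float64(331.7096774193548), np.float64(123.5)) (np.float64(334.5), np.float64(254.5))
tri [ 0.4763 -0.069   0.0812] 0.0025 plane [ 0.4753 -0.0662  0.12  ]
tri [ 0.5225 -0.1724  0.121 ] 0.0029 plane [ 0.524  -0.1722  0.12  ]
mid [ 0.49962958 -0.11916852  0.12      ] len 0.1166767637889683 yaw 0.4307074085285221
yaw screws 0.4373733490872856
```

Run:
```python
from plan import *
s=bot.read_state(); t=turn_to(s,.432); print(t); plan([.4995,-.119,.19],t,6)
```

```text
-0.03425851660729751
toolx [-0.387  0.922 -0.006] tooly [ 0.922  0.387 -0.014] z [-0.0109 -0.0109 -0.9999]
[0.0007, 0.0017, 0.0106] -0.0057
[0.0007, 0.0017, 0.0106] -0.0057
[0.0007, 0.0017, 0.0106] -0.0057
[0.0007, 0.0017, 0.0106] -0.0057
[0.0007, 0.0017, 0.0106] -0.0057
[0.0007, 0.0017, 0.0106] -0.0057
```

>>> {"method": "servo_tool", "body": {
  "moves": [
    [140, [0.001, 0.002, 0.01], -0.006],
    [140, [0.001, 0.002, 0.01], -0.006],
    [140, [0.001, 0.002, 0.01], -0.006],
    [140, [0.001, 0.002, 0.01], -0.006],
    [140, [0, 0.001, 0.01], -0.006],
    [140, [0, 0.001, 0.01], -0.006],
    [140, [0, 0, 0], 0],
    [140, [0, 0, 0], 0]
  ]
}}

```text
time: 2.82
tool_pos: [0.4958, -0.1123, 0.1832]
tcp_rot: [-1.672, -2.645, 0.024]
wrist_force: [0.1, 0.4, 0.1]
width: 0.452
```

Run:
```python
from plan import *
s=bot.read_state(); print(s["tool_pos"],s["width"]);t=turn_to(s,.432); print(t); plan([.4995,-.119,.126],t,7)
```

```text
[ 0.4958036  -0.11226504  0.18321602] 0.45191072055534903
0.010991816767947915
toolx [-0.429  0.903  0.002] tooly [ 0.903  0.429 -0.019] z [-0.0187 -0.0061 -0.9998]
[-0.0011, 0.0002, 0.0082] 0.0016
[-0.0011, 0.0002, 0.0082] 0.0016
[-0.0011, 0.0002, 0.0082] 0.0016
[-0.0011, 0.0002, 0.0082] 0.0016
[-0.0011, 0.0002, 0.0082] 0.0016
[-0.0011, 0.0002, 0.0082] 0.0016
[-0.0011, 0.0002, 0.0082] 0.0016
```

>>> {"method": "servo_tool", "body": {
  "moves": [
    [140, [-0.001, 0, 0.009], 0.002],
    [140, [-0.001, 0, 0.009], 0.002],
    [140, [-0.001, 0, 0.009], 0.002],
    [140, [-0.001, 0, 0.009], 0.002],
    [140, [-0.001, 0, 0.009], 0.002],
    [140, [-0.001, 0, 0.006], 0],
    [140, [0, 0, 0], 0],
    [140, [0, 0, 0], 0]
  ]
}}

```text
time: 3.48
tool_pos: [0.498, -0.1188, 0.1271]
tcp_rot: [-1.688, -2.636, 0.024]
wrist_force: [-0.3, -0.4, 0.4]
width: 0.449
```

Run:
```python
from plan import *
import cv2
s=bot.read_state(); print(s["tool_pos"],s["width"],s["wrist_force"]);t=turn_to(s,.432); print(t); plan([.4995,-.119,.126],t,1)
c=bot.read_camera("wrist"); np.savez("wrist2.npz",**c); cv2.imwrite("pics/wrist2.png",c["pixels"][:,:,::-1])
```

```text
[ 0.49797322 -0.11883108  0.12713208] 0.4494614259137228 [-0.34244495 -0.35802117  0.42899324]
-0.00015813981748813433
toolx [-0.419  0.908  0.002] tooly [ 0.908  0.418 -0.019] z [-0.0177 -0.0065 -0.9998]
[-0.0008, 0.0013, 0.0011] -0.0002
```

View pics/wrist2.png

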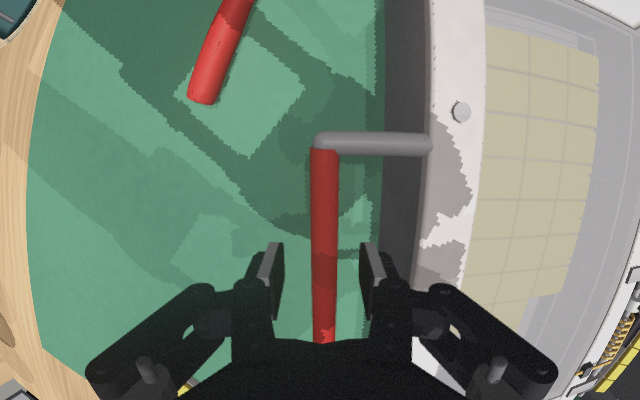

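The bar at x≈325 is centred between the pads at x≈272 and x≈375, and the fingers clear the hatch edge. I'll close on it.

>>> {"method": "servo_tool", "body": {
  "moves": [
    [170, [0, 0, 0], 0],
    [190, [0, 0, 0], 0],
    [200, [0, 0, 0], 0],
    [210, [0, 0, 0], 0],
    [220, [0, 0, 0], 0],
    [230, [0, 0, 0], 0],
    [230, [0, 0, 0], 0],
    [230, [0, 0, 0], 0]
  ],
  "newtons": 30
}}

```text
time: 4.2
tool_pos: [0.4994, -0.119, 0.1292]
tcp_rot: [-1.689, -2.64, 0.022]
wrist_force: [0.4, 0.5, -1.1]
width: 0.128
```

Run:
```python
from plan import *
s=bot.read_state(); print(s["tool_pos"],s["width"],s["wrist_force"],s["torque"])
```

```text
[ 0.49941052 -0.11899572  0.12922387] 0.12815355877370735 [ 0.36455178  0.47147925 -1.14193764] [-0.04759001 -0.04944242  0.03512805]
```

```bash
cat > arc.py <<'E'
from plan import *
xw=np.array([np.cos(.432),np.sin(.432),0]); yw=np.array([-xw[1],xw[0],0])
P0=np.array([.4995,-.119,.128])
H=P0+.25*xw
def tgt(q): return P0+.25*(1-np.cos(q))*xw+.25*np.sin(q)*np.array([0,0,1])
def report(s):
    d=s["tool_pos"]-H; h,v=-d@xw,d[2]
    print("t",round(s["time"],2),"pos",s["tool_pos"].round(4),"q_est",np.arctan2(v,h).round(4),"r",np.hypot(h,v).round(4),"lat",(d@yw).round(4),"F",s["wrist_force"].round(2),"T",s["torque"].round(3),"w",round(s["width"],3),"turn",round(turn_to(s,.432),4))
    return np.arctan2(v,h)
def rows(q1,n):
    s=bot.read_state(); q=report(s); R=Ro.from_rotvec(s["tcp_rot"]); print("z",R.as_matrix()[:,2].round(3)); p=s["tool_pos"]
    for i in range(n):
        t=tgt(q+(q1-q)*(i+1)/n); print(R.inv().apply(t-p).round(4).tolist()); p=t
E
python3 -c "
from arc import *
rows(.19,8)"
```

```text
t 4.2 pos [ 0.4994 -0.119   0.1292] q_est 0.0049 r 0.2501 lat 0.0 F [ 0.36  0.47 -1.14] T [-0.048 -0.049  0.035] w 0.128 turn 0.0001
z [-0.014 -0.007 -1.   ]
[-0.0, 0.0001, -0.0058]
[-0.0, 0.0001, -0.0058]
[-0.0, 0.0003, -0.0058]
[-0.0, 0.0004, -0.0058]
[-0.0, 0.0005, -0.0058]
[-0.0, 0.0007, -0.0057]
[-0.0, 0.0008, -0.0057]
[-0.0, 0.0009, -0.0057]
```

>>> {"method": "servo_tool", "body": {
  "moves": [
    [230, [0, 0, -0.004], 0],
    [230, [0, 0, -0.006], 0],
    [230, [0, 0, -0.006], 0],
    [230, [0, 0.0005, -0.006], 0],
    [230, [0, 0.0005, -0.006], 0],
    [230, [0, 0.001, -0.006], 0],
    [230, [0, 0.001, -0.006], 0],
    [230, [0, 0.001, -0.006], 0]
  ]
}}

```text
time: 4.87
tool_pos: [0.5037, -0.117, 0.1788]
tcp_rot: [-1.689, -2.639, 0.023]
wrist_force: [1.7, -0.5, -2.9]
width: 0.127
```

```bash
python3 -c "
from arc import *
rows(.4,8)"
```

```text
t 4.87 pos [ 0.5037 -0.117   0.1788] q_est 0.2043 r 0.2505 lat 0.0 F [ 1.65 -0.51 -2.89] T [-0.109 -0.074  0.02 ] w 0.127 turn 0.0002
z [-0.014 -0.008 -1.   ]
[-0.0001, 0.0017, -0.0059]
[-0.0, 0.0014, -0.006]
[-0.0, 0.0015, -0.0059]
[-0.0, 0.0017, -0.0059]
[-0.0, 0.0018, -0.0058]
[-0.0, 0.0019, -0.0058]
[-0.0, 0.0021, -0.0058]
[-0.0, 0.0022, -0.0057]
```

>>> {"method": "servo_tool", "body": {
  "moves": [
    [230, [0, 0.0015, -0.006], 0],
    [230, [0, 0.0015, -0.006], 0],
    [230, [0, 0.0015, -0.006], 0],
    [230, [0, 0.0015, -0.006], 0],
    [230, [0, 0.002, -0.006], 0],
    [230, [0, 0.002, -0.006], 0],
    [230, [0, 0.002, -0.006], 0],
    [230, [0, 0.002, -0.006], 0]
  ]
}}

```text
time: 5.53
tool_pos: [0.5185, -0.1102, 0.2318]
tcp_rot: [-1.689, -2.64, 0.023]
wrist_force: [3.4, 0.2, -4.0]
width: 0.125
```

```bash
python3 -c "
from arc import *
rows(.62,8)"
```

```text
t 5.53 pos [ 0.5185 -0.1102  0.2318] q_est 0.4255 r 0.2515 lat 0.0001 F [ 3.42  0.21 -3.96] T [-0.05  -0.363  0.01 ] w 0.125 turn 0.0002
z [-0.014 -0.008 -1.   ]
[-0.0001, 0.0038, -0.005]
[-0.0, 0.0026, -0.0055]
[-0.0, 0.0028, -0.0054]
[-0.0, 0.0029, -0.0054]
[-0.0, 0.003, -0.0053]
[-0.0, 0.0031, -0.0052]
[-0.0, 0.0033, -0.0051]
[-0.0, 0.0034, -0.005]
```

>>> {"method": "servo_tool", "body": {
  "moves": [
    [230, [0, 0.003, -0.005], 0],
    [230, [0, 0.003, -0.0055], 0],
    [230, [0, 0.003, -0.0055], 0],
    [230, [0, 0.003, -0.0055], 0],
    [230, [0, 0.003, -0.005], 0],
    [230, [0, 0.003, -0.005], 0],
    [230, [0, 0.0035, -0.005], 0],
    [230, [0, 0.0035, -0.005], 0]
  ]
}}

```text
time: 6.2
tool_pos: [0.5415, -0.0995, 0.2773]
tcp_rot: [-1.687, -2.636, 0.032]
wrist_force: [-1.4, -1.9, -1.2]
width: 0.126
```

```bash
python3 -c "
from arc import *
rows(.80,8)
import cv2
c=bot.read_camera('scene'); np.savez('scene2.npz',**c); cv2.imwrite('pics/scene2.png',c['pixels'][:,:,::-1])"
```

```text
t 6.2 pos [ 0.5415 -0.0995  0.2773] q_est 0.6325 r 0.2525 lat 0.0001 F [-1.39 -1.91 -1.23] T [-0.405  0.448  0.018] w 0.126 turn 0.0004
z [-0.021 -0.011 -1.   ]
[-0.0001, 0.0051, -0.0028]
[-0.0, 0.0031, -0.0042]
[-0.0, 0.0032, -0.0041]
[-0.0, 0.0033, -0.0041]
[-0.0, 0.0034, -0.004]
[-0.0, 0.0035, -0.0039]
[-0.0, 0.0035, -0.0038]
[-0.0, 0.0036, -0.0038]
```

View pics/scene2.png

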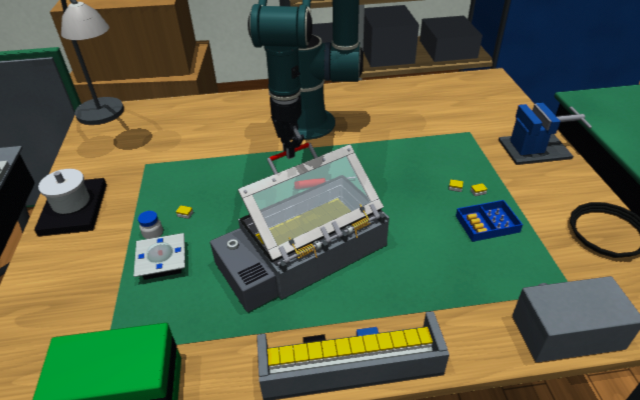

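The hatch is up about 36° and held; the gripper is on the bar at about (290,152). The bystanders look unchanged.

>>> {"method": "servo_tool", "body": {
  "moves": [
    [230, [0, 0.0035, -0.004], 0],
    [230, [0, 0.0035, -0.0045], 0],
    [230, [0, 0.0035, -0.0045], 0],
    [230, [0, 0.0035, -0.004], 0],
    [230, [0, 0.0035, -0.004], 0],
    [230, [0, 0.0035, -0.004], 0],
    [230, [0, 0.0035, -0.004], 0],
    [230, [0, 0.0035, -0.004], 0]
  ]
}}

```text
time: 6.92
tool_pos: [0.5697, -0.0865, 0.3142]
tcp_rot: [-1.687, -2.636, 0.034]
wrist_force: [-0.7, -1.2, -0.3]
width: 0.125
```

```bash
python3 -c "
from arc import *
rows(.97,8)
import cv2
c=bot.read_camera('wrist'); np.savez('wrist3.npz',**c); cv2.imwrite('pics/wrist3.png',c['pixels'][:,:,::-1])"
```

```text
t 6.92 pos [ 0.5697 -0.0865  0.3142] q_est 0.8232 r 0.2539 lat 0.0001 F [-0.69 -1.24 -0.33] T [-0.397  0.367 -0.011] w 0.125 turn 0.0002
z [-0.022 -0.012 -1.   ]
[-0.0001, 0.006, -0.0004]
[-0.0, 0.0034, -0.0031]
[-0.0, 0.0034, -0.003]
[-0.0, 0.0035, -0.003]
[-0.0, 0.0035, -0.0029]
[-0.0, 0.0036, -0.0029]
[-0.0, 0.0036, -0.0028]
[-0.0, 0.0037, -0.0027]
```

View pics/wrist3.png

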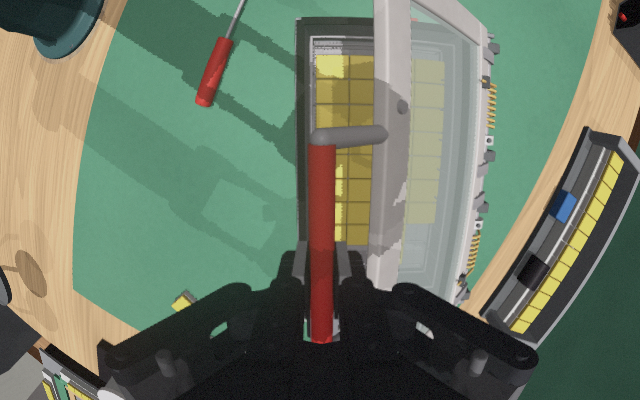

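The bar is seated between the closed pads, from (322,143) to (322,340), and nothing else is touching. As an independent angle check, I'll intersect the ray through the visible bar end with the plane in which that end swings.

```bash
cat > qcam.py <<'E'
from arc import *; from h import *
Hh=np.array([.4996,-.1192,.12])+.25*xw
def qcam(W,verbose=1):
    m=red(W["pixels"]); k,l,st,ce=cv2.connectedComponentsWithStats(m)
    i=[i for i in range(1,k) if st[i,4]>300 and 300<ce[i][0]<345][0]
    ys,xs=np.nonzero(l==i); y0=ys.min(); x=xs[(ys>y0+6)&(ys<y0+14)].mean()
    o,d=fray(W,x,y0-.5)
    for lat in (.056,.058,.060):
        s=(lat-(o-Hh)@yw)/(d@yw); p=o+s*d-Hh; h,v=-p@xw,p[2]
        print("lat",lat,"px",round(x,1),y0,"q",np.arctan2(v,h).round(3),"r",np.hypot(h,v).round(4))
E
python3 -c "
from qcam import *
for f in ('wrist1','wrist2','wrist3'): print(f); qcam(dict(np.load(f+'.npz')))"
```

```text
wrist1
lat 0.056 px 332.2 124 q -0.161 r 0.2519
lat 0.058 px 332.2 124 q -0.024 r 0.2494
lat 0.06 px 332.2 124 q 0.114 r 0.2517
wrist2
lat 0.056 px 323.9 147 q -0.13 r 0.2523
lat 0.058 px 323.9 147 q -0.067 r 0.2506
lat 0.06 px 323.9 147 q -0.003 r 0.2499
wrist3
lat 0.056 px 321.5 145 q 0.724 r 0.2308
lat 0.058 px 321.5 145 q 0.776 r 0.2417
lat 0.06 px 321.5 145 q 0.823 r 0.2532
```

>>> {"method": "servo_tool", "body": {
  "moves": [
    [230, [0, 0.004, -0.0035], 0],
    [230, [0, 0.004, -0.0035], 0],
    [230, [0, 0.004, -0.0035], 0],
    [230, [0, 0.004, -0.0035], 0],
    [230, [0, 0.0045, -0.0035], 0],
    [230, [0, 0.0045, -0.0035], 0],
    [230, [0, 0.0045, -0.0035], 0],
    [230, [0, 0.004, -0.003], 0]
  ]
}}

```text
time: 7.63
tool_pos: [0.6051, -0.0702, 0.3458]
tcp_rot: [-1.688, -2.638, 0.03]
wrist_force: [-0.3, -0.8, 0.8]
width: 0.126
```

```bash
python3 -c "
from qcam import *
rows(.97,8)
c=bot.read_camera('wrist'); np.savez('wrist4.npz',**c); qcam(c)"
```

```text
t 7.63 pos [ 0.6051 -0.0702  0.3458] q_est 1.0203 r 0.2555 lat 0.0001 F [-0.34 -0.85  0.76] T [-0.328  0.47   0.009] w 0.126 turn 0.0003
z [-0.018 -0.011 -1.   ]
[-0.0001, 0.0017, 0.0055]
[0.0, -0.0013, 0.0009]
[0.0, -0.0013, 0.0009]
[0.0, -0.0013, 0.0009]
[0.0, -0.0013, 0.0009]
[0.0, -0.0013, 0.0009]
[0.0, -0.0013, 0.0009]
[0.0, -0.0013, 0.0009]
lat 0.056 px 321.6 144 q 0.932 r 0.2246
lat 0.058 px 321.6 144 q 0.975 r 0.238
lat 0.06 px 321.6 144 q 1.013 r 0.2518
```

The estimates all put the hatch at about 1.01 rad, and the vertical force has turned upward, so it is past balance. I'll hold it there briefly.

>>> {"method": "servo_tool", "body": {
  "moves": [
    [230, [0, 0, 0], 0],
    [230, [0, 0, 0], 0],
    [230, [0, 0, 0], 0],
    [230, [0, 0, 0], 0],
    [230, [0, 0, 0], 0],
    [230, [0, 0, 0], 0],
    [230, [0, 0, 0], 0],
    [230, [0, 0, 0], 0]
  ]
}}

```text
time: 8.35
tool_pos: [0.6065, -0.0696, 0.3469]
tcp_rot: [-1.689, -2.64, 0.026]
wrist_force: [-2.0, -0.4, 3.4]
width: 0.123
```

```bash
python3 -c "
from qcam import *
s=bot.read_state(); report(s)
c=bot.read_camera('wrist'); qcam(c)"
```

```text
t 8.35 pos [ 0.6065 -0.0696  0.3469] q_est 1.0276 r 0.2557 lat 0.0001 F [-1.98 -0.41  3.41] T [-0.261  0.413  0.025] w 0.123 turn 0.0006
lat 0.056 px 321.6 145 q 0.952 r 0.2281
lat 0.058 px 321.6 145 q 0.992 r 0.2413
lat 0.06 px 321.6 145 q 1.028 r 0.2548
```

>>> {"method": "servo_tool", "body": {
  "moves": [
    [230, [0, -0.002, 0.0015], 0],
    [230, [0, -0.003, 0.0025], 0],
    [230, [0, -0.003, 0.0025], 0],
    [230, [0, -0.003, 0.0025], 0],
    [230, [0, -0.003, 0.0025], 0],
    [230, [0, -0.003, 0.0025], 0],
    [230, [0, -0.003, 0.0025], 0],
    [230, [0, -0.003, 0.0025], 0]
  ]
}}

```text
time: 9.07
tool_pos: [0.5844, -0.0797, 0.3295]
tcp_rot: [-1.691, -2.644, 0.02]
wrist_force: [-3.8, -1.4, 4.2]
width: 0.122
```

```bash
python3 -c "
from qcam import *
s=bot.read_state(); report(s)
c=bot.read_camera('wrist'); qcam(c); print(Ro.from_rotvec(s['tcp_rot']).inv().apply(np.array([.5697,-.0865,.3142])-s['tool_pos']))"
```

```text
t 9.07 pos [ 0.5844 -0.0797  0.3295] q_est 0.9106 r 0.2551 lat 0.0001 F [-3.81 -1.44  4.18] T [0.02  0.139 0.01 ] w 0.122 turn 0.0006
lat 0.056 px 321.1 144 q 0.81 r 0.2271
lat 0.058 px 321.1 144 q 0.858 r 0.2392
lat 0.06 px 321.1 144 q 0.901 r 0.2517
[ 0.00010869 -0.01603456  0.01546237]
```

>>> {"method": "servo_tool", "body": {
  "moves": [
    [230, [0, -0.0025, 0.0025], 0],
    [230, [0, -0.0025, 0.0025], 0],
    [230, [0, -0.0025, 0.0025], 0],
    [230, [0, -0.0025, 0.0025], 0],
    [230, [0, -0.0025, 0.0025], 0],
    [230, [0, -0.002, 0.002], 0],
    [230, [0, 0, 0], 0],
    [230, [0, 0, 0], 0]
  ]
}}

```text
time: 9.78
tool_pos: [0.5676, -0.0875, 0.3123]
tcp_rot: [-1.69, -2.641, 0.025]
wrist_force: [-2.4, -1.3, 4.5]
width: 0.125
```

```bash
python3 -c "
from qcam import *
s=bot.read_state(); report(s)
c=bot.read_camera('wrist'); qcam(c); print(s['joint_vel'].round(4))"
```

```text
t 9.78 pos [ 0.5676 -0.0875  0.3123] q_est 0.8116 r 0.2541 lat 0.0001 F [-2.39 -1.27  4.46] T [-0.073  0.318  0.016] w 0.125 turn -0.0001
lat 0.056 px 321.4 145 q 0.714 r 0.2315
lat 0.058 px 321.4 145 q 0.764 r 0.2422
lat 0.06 px 321.4 145 q 0.811 r 0.2535
[-0.0035  0.0008  0.0089 -0.0048  0.0005 -0.0025]
```

>>> {"method": "servo_tool", "body": {
  "moves": [
    [230, [0, 0, 0], 0],
    [230, [0, 0, 0], 0],
    [230, [0, 0, 0], 0],
    [230, [0, 0, 0], 0],
    [230, [0, 0, 0], 0],
    [230, [0, 0, 0], 0],
    [230, [0, 0, 0], 0],
    [230, [0, 0, 0], 0]
  ]
}}

```text
time: 10.5
tool_pos: [0.568, -0.0874, 0.3127]
tcp_rot: [-1.69, -2.641, 0.026]
wrist_force: [-2.0, -0.8, 2.8]
width: 0.129
```

```bash
python3 -c "
from qcam import *
s=bot.read_state(); report(s); print(s['joint_vel'].round(4))
for n in ('wrist','scene','top'):
    c=bot.read_camera(n); np.savez(n+'9.npz',**c); cv2.imwrite('pics/'+n+'9.png',c['pixels'][:,:,::-1])
    if n=='wrist': qcam(c)
    else:
        p=c['pixels'][110:260,225:425,::-1] if n=='scene' else c['pixels'][120:280,260:420,::-1]
        cv2.imwrite('pics/'+n+'9z.png',cv2.resize(p,None,fx=3.75,fy=3.75,interpolation=cv2.INTER_CUBIC))
s=bot.read_state(); report(s)
for n in ('scene','top'):
    a=np.load(n+'0.npz')['pixels'].astype(int);b=np.load(n+'9.npz')['pixels'].astype(int)
    cv2.imwrite('pics/d_'+n+'.png',np.clip(abs(a-b).sum(2)*2,0,255).astype(np.uint8))
"
```

```text
t 10.5 pos [ 0.568  -0.0874  0.3127] q_est 0.8135 r 0.2542 lat 0.0001 F [-2.02 -0.78  2.83] T [-0.142  0.285 -0.032] w 0.129 turn 0.0004
[ 0.0013 -0.0001 -0.0003  0.001   0.0015 -0.0009]
lat 0.056 px 321.5 145 q 0.716 r 0.2315
lat 0.058 px 321.5 145 q 0.767 r 0.2422
lat 0.06 px 321.5 145 q 0.813 r 0.2534
t 10.65 pos [ 0.5679 -0.0874  0.3127] q_est 0.8135 r 0.2542 lat 0.0001 F [-2.96 -1.85  4.65] T [-0.104  0.42  -0.002] w 0.126 turn 0.0003
```

View pics/scene9z.png

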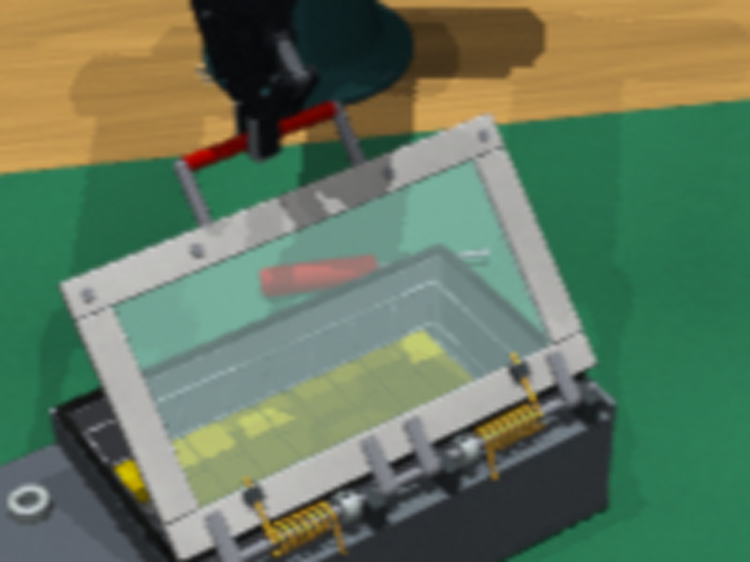

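View pics/d_scene.png

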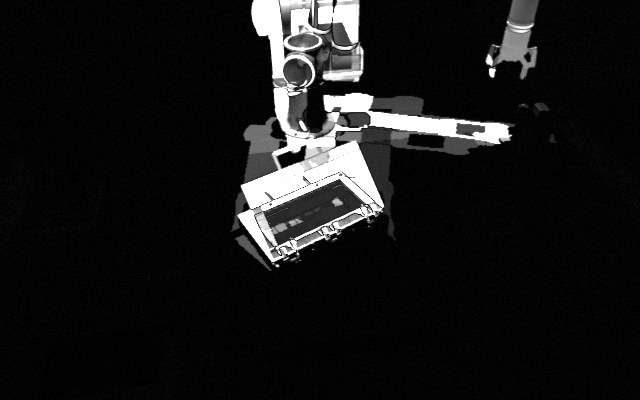

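View pics/top9z.png

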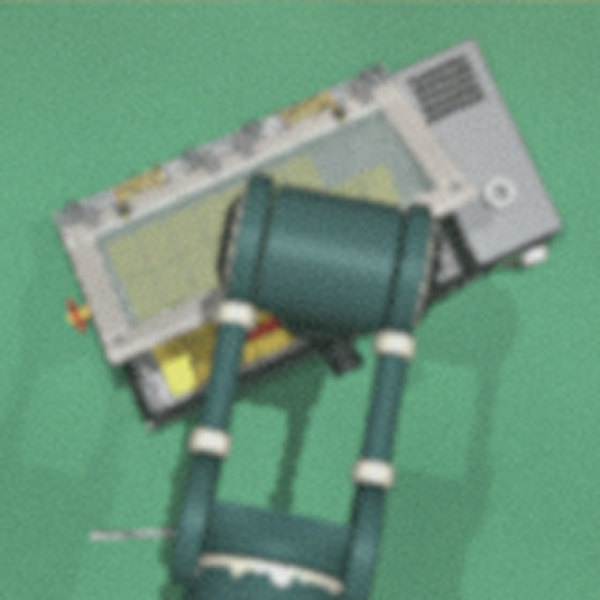

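Only the arm, hatch and shadows changed; no bystander appears in the difference image. In the scene zoom the bar ends are at (185,163) and (338,106), so I'll use them for one more angle check.

```bash
python3 -c "
from qcam import *
S=dict(np.load('scene9.npz'))
ps=[plane for plane in ()]
for lat,(u,v),R in ((-.058,(185,163),.25),(.058,(338,106),.25),(.168,(490,117),.208),(-.168,(65,285),.208)):
    o,d=ray(S,225+u/3.75,110+v/3.75); s=(lat-(o-Hh)@yw)/(d@yw)
    # nearest point of circle (swept arc) to ray
    qs=np.linspace(.5,1.2,701); C=Hh+lat*yw-R*np.cos(qs)[:,None]*xw+R*np.sin(qs)[:,None]*np.array([0,0,1]); w=C-o; dd=np.linalg.norm(np.cross(w,d/np.linalg.norm(d)),axis=1); i=dd.argmin(); print(lat,R,qs[i].round(3),'miss',dd[i].round(4))
"
```

```text
-0.058 0.25 0.838 miss 0.0004
0.058 0.25 0.853 miss 0.0015
0.168 0.208 0.816 miss 0.0043
-0.168 0.208 0.917 miss 0.0029
```

The scene-view angles are noisier and somewhat higher (0.82–0.92; 0.84–0.85 from the bar) than those from the arm position and wrist camera (0.80–0.81). I'll ease down about 0.03 rad so every plausible value lies well inside the band.

>>> {"method": "servo_tool", "body": {
  "moves": [
    [230, [0, -0.0012, 0.0012], 0],
    [230, [0, -0.0012, 0.0012], 0],
    [230, [0, -0.0012, 0.0012], 0],
    [230, [0, -0.0012, 0.0012], 0],
    [230, [0, 0, 0], 0],
    [230, [0, 0, 0], 0],
    [230, [0, 0, 0], 0],
    [230, [0, 0, 0], 0]
  ]
}}

```text
time: 11.32
tool_pos: [0.563, -0.0896, 0.3071]
tcp_rot: [-1.69, -2.641, 0.025]
wrist_force: [-2.7, -0.3, 3.8]
width: 0.124
```

>>> {"method": "servo_tool", "body": {
  "moves": [
    [230, [0, 0, 0], 0],
    [230, [0, 0, 0], 0],
    [230, [0, 0, 0], 0],
    [230, [0, 0, 0], 0],
    [230, [0, 0, 0], 0],
    [230, [0, 0, 0], 0],
    [230, [0, 0, 0], 0],
    [230, [0, 0, 0], 0]
  ]
}}

```text
time: 11.98
tool_pos: [0.5631, -0.0896, 0.3071]
tcp_rot: [-1.69, -2.641, 0.026]
wrist_force: [-3.3, -1.9, 3.6]
width: 0.125
```

```bash
python3 -c "
from qcam import *
s=bot.read_state(); report(s); print(s['joint_vel'].round(4))
c=bot.read_camera('wrist'); qcam(c); cv2.imwrite('pics/wrist10.png',c['pixels'][:,:,::-1])"
```

```text
t 11.98 pos [ 0.5631 -0.0896  0.3071] q_est 0.7831 r 0.2539 lat 0.0001 F [-3.32 -1.86  3.62] T [-0.083  0.34  -0.011] w 0.125 turn 0.0002
[ 0.0005 -0.0007 -0.0004 -0.0002 -0.0004  0.0016]
lat 0.056 px 321.2 145 q 0.682 r 0.2321
lat 0.058 px 321.2 145 q 0.734 r 0.2424
lat 0.06 px 321.2 145 q 0.782 r 0.2533
```

View pics/wrist10.png

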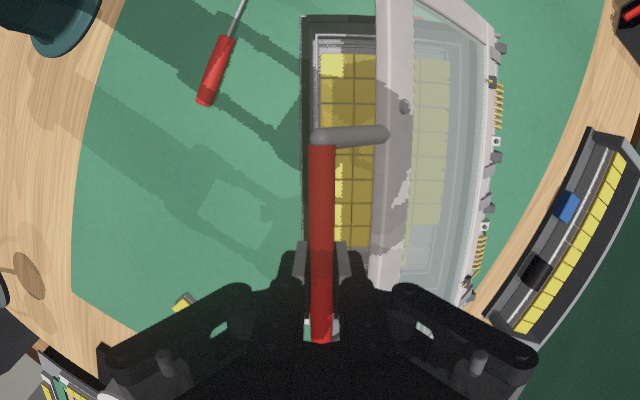

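The bar at (322,145–340) is still gripped between the pads, and the hatch is steady.

```bash
python3 -c "
from workcell import bot
print(bot.finish_job())"
```

```text
the job is handed in; nothing more can be done
None
```

I took the hatch by its red bar, raised it to about 1.01 rad and held it past balance, then eased it back. I handed in still gripping it at about 0.78 rad, roughly 7° below balance. The whole run took about 12 s, and the hatch rose and came back slowly, at about 0.3 rad/s.

**Last checks:**
- **Arm and grip:** the arm was still (joint speeds under 0.002 rad/s), the bar sat between the pads, and the wrist force was about 5 N.
- **Past balance:** the vertical force at the wrist turned upward at the top, as expected once the springs carry the hatch.
- **Bystanders:** comparing scene-camera pictures before and after showed only the arm, hatch and shadows changed. The screwdriver behind the hatch I could only judge by eye; it looked unmoved. I took this comparison before the last 0.03 rad easing down.

**What disagreed:**
- **Hatch angle:** before the last adjustment, arm position and wrist camera gave 0.80–0.81 rad. The scene camera gave 0.84–0.85 from the bar and 0.82–0.92 from the hatch corners, which were noisier. I lowered the hatch 0.03 rad so the bar estimates sit well inside the band, giving about 0.77–0.82 rad.
- **Grip on the bar:** the gripper's path ran about 4 mm outside the nominal 250 mm radius, so the bar may have slid slightly in the pads.

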